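# Fit a bayonet filter cartridge to a bench aspirator

### The arm

A 6-joint arm with a two-finger parallel gripper is mounted at the origin on the work surface. World frame = base frame: x ahead of the robot, y to its left, z up, the work surface at z = 0. Lengths are in m, angles in rad, forces in N, time in s.
With the tool pointing down it reaches from about 0.25 to 0.8 m from the base axis. Payload 3.9 kg.
Tool frame: the origin (TCP) lies on the centre line of the jaws, within the pads' length; the fingertips stand nose_length ahead of it and the grasp point (between the pads) lies 2 mm behind it (nose_length is the distance from the TCP to the fingertips, in m); z points along the fingers, y is the direction in which the jaws open and shut (so a half turn about z gives the same grasp; the last joint's range is limited). The gripper opens to 85 mm and grips with 20 to 120 N. Pads are 22 mm wide; open, the fingers measure 114 mm over their backs; the gripper's body (76 mm by 85 mm) begins 54 mm behind the grasp point. The pads swing forward as they close: fully open they stand 13 mm farther back than shut.
Start: joints at [1.249, 0.26, -0.138, 1.173, 0, 1.571], TCP at [0.166, 0.498, 0.248] pointing down, gripper open.
Joint ranges: [-2.78, 2.78], [-0.83, 1.72], [-1.28, 1.37], [-1.9, 2.12], [-1.57, 1.48], [-3.14, 3.14]. Speed limits (rad/s): [2.57, 2.57, 3.14, 3.14, 3.14, 3.14].

### API

Orientations are given as a unit quaternion [w, x, y, z].
In Python, from workcell import get_state, get_image, get_calibration, hand_in, nose_length gives the robot as it stands. The module is installed in compiled form; this text tells all that it offers.
- The arm moves only by the tool servo_tool, never from a script. Its argument "moves" is a list of rows, each a list of 5 numbers: the finger opening in cm, from 0 to 8.54, then the shift along the tool's x, y, z in cm, then the turn about the tool's z in rad. In form: [[grip, dx, dy, dz, spin], ...]. A call has exactly 8 rows; each row shifts and turns the pose as measured when the row begins, along the tool's axes as they then stand; what a row does not reach is not made up. A row lasts 1/8 s, in which the tool goes at most 62.5 mm and 10.7 degrees, less where a joint would pass 70% of its speed; a pose out of reach is approached as far as the arm can. A call is refused whole if a number of a shift passes 6.25 or a number of a turn 0.188, either way. A call with a gripper value outside its range is refused whole. The fingers move at their own pace and stop on an object; "force" is the grip in N (left out, the last holds). Time passes only in rows, so rows that do not move let the fingers close, or fill a call up. It gives the time, the measured TCP pose, the force and the opening at its end, in the units of the state.
- get_state(): the state, without advancing time (a new reading comes with each control period).
- get_image(name): name is "scene" or "side" or "wrist"; returns the picture (384x512x3 uint8, red, green, blue); there is no depth.
- get_calibration(name): a dict with "mtx" (3x3 intrinsics, pixels), "distortion" ([k1, k2, p1, p2, k3] as OpenCV has them; the pictures are not rectified), "R" (3x3) and "t" (3): a world point X has camera coordinates R X + t. Camera axes: x right, y down, z forward; pixel columns grow to the right and rows downward; lengths in m; the calibration is good to about 2 mm. A picture is of the moment at which its call begins: read the wrist's pose just before it. get_calibration takes no time and is no camera call; for the wrist camera it gives the pose at the moment of the call.
- hand_in(): hands the job in, once; it reports no verdict.
The state is a dict: "t": time; "joints": joint angles; "qvel": joint speeds; "tau": joint torques, N m; "eef_pos": TCP position; "orientation": TCP orientation; "force": force on the tool from outside, world axes, zero at the start; "moment": the same for the moment, N m; "opening": finger opening in m.
Only numpy, scipy, OpenCV 4.12 (cv2) and the standard library are available. Lean on these libraries where they do the work, as an engineer would, in place of code of your own. Each camera call takes 0.05 s, during which the arm holds its last target.

### The job

Take the dust cap off the filter port on top of the aspirator and lay it flat, knob up, on the free floor of the steel tray beside the pen. Then fit the small wing-grip filter cartridge: put its two lugs into the port's slots, push it down against the spring and turn it clockwise (seen from above) a full quarter turn so that it is locked and stays down when you let go. Leave the bigger round-knob cartridge, the pen and everything else on the bench where they are.

Things in the scene. Friction and masses are not known exactly. Their poses are not given: they have to be found in the camera images.
- aspirator: The aspirator, a white case 160 (x) x 180 (y) x 90 mm fixed to the bench, front panel facing its -x. Origin under its centre, z up. On top of its middle stands the filter port, a round grey boss 84 mm across and 24 mm tall.
- port (a point): Centre of the port's top rim, 114 mm above the bench; axes as the case's. Bore 45 mm across. Two entry slots, 13 mm wide, out to 31 mm from the centre, cut the 5 mm thick rim ledge along +x and -x. Under the ledge a track runs clockwise (seen from above) 90 degrees from each slot to a stop; counter-clockwise is blocked.
- spring_plate (a joint): Sprung steel plate in the bore, m pushed down: 0 at rest, its top 5 mm below the rim (the cap does not touch it), 0.0115 at most. Pushes up with 2.5 N at 0 and 5 N at 0.007, its value with the cartridge locked. A cartridge just set in the slots and let go rides on it, about 7 mm too high.
- cartridge: Small white filter cartridge, about 120 g, 80 mm tall, standing on its spigot. Origin: centre of the spigot's underside, z up. Spigot 40 mm across, 13.5 mm long; flange 68 mm across, z 13.5 to 18.5; ribbed body 54 mm across to z 48; wing grip on top. Locked, its x axis lies along the port's y axis and its origin 12 mm below the rim; at 13.5 mm the flange meets the rim.
- wing (a point): On the cartridge's axis, 71 mm above its origin, inside the flat wing grip: 46 mm long along the cartridge's x, 14 mm thick along its y, z 48 to 80. A good height to pinch it. Half a turn about z gives the same shape.
- lug (a point): Middle of one of the cartridge's two side lugs, which point along its +x and -x, in line with the wing: 8 mm wide, out to 28 mm from the axis, 2 to 7 mm above its origin. Both must enter the slots (cartridge x along port x, either way round). They pass under the ledge with the origin 12 to 13.5 mm below the rim.
- cap: Grey dust cap, 40 g, lying loose in the port at the start: plug 36 mm across and 4 mm deep, disc 72 mm across and 6 mm thick, then a round upright knob 24 mm across and 30 mm tall. Origin at the centre of the plug's underside, z up; disc top at z 10, knob top at z 40. It lifts straight off.
- tray: Open steel tray fixed to the bench, outside 140 (x) x 190 (y) x 22 mm, walls 4 mm, inner floor about 4 mm above the bench. Origin under its centre, z up. A pen lies in it along its +y wall; the cap belongs on the free floor around y = -20 mm.
- big_cartridge: Bigger white cartridge for another machine, with no lugs: flange 80 mm across, body 68 mm across, round knob 32 mm across on top, 62 mm tall, standing on the bench. Origin at the centre of its underside. Not to be moved.
- marker: Black pen, 110 x 14 x 14 mm, lying in the tray along the tray's x, about 73 mm from its centre towards +y. Origin at the centre of its underside. Not to be moved.
- tube_rack: Red tube rack, 75 x 130 x 45 mm (57 mm over its tubes), loose on the bench. Origin at the centre of its underside. Bystander.
- tip_box: Yellow tip box with white lid, 70 x 110 x 62 mm, loose on the bench. Origin at the centre of its underside. Bystander.
- jar: Capped jar, 56 mm across, 90 mm tall. Origin at the centre of its underside. Bystander.
- beaker: Glass beaker, 70 mm across, 80 mm tall. Origin at the centre of its underside. Bystander.
- slide_box: Blue slide box, 92 x 72 x 45 mm. Origin at the centre of its underside. Bystander.
Not all that is in view belongs to the job. Leave any orange or red look-alike of the cartridge alone.

How it is judged:
On the way, in this order (a step that is already met when the one before it is completed fails the run):
1. the dust cap lies flat on the tray's floor, released (x of cap in the frame of tray between -0.04 and 0.04 m and y of cap in the frame of tray between -0.065 and 0.04 m and z of cap in the frame of tray below 0.012 m and angle between cap's own z axis and vertical below 0.15 rad and contact force between the fingers and cap below 0.1 N), for 0.2 s.
2. the small cartridge is down in the port and turned a quarter turn under the ledge (z of cartridge in the frame of port between -0.0155 and -0.01 m and horizontal distance between cartridge and port below 0.004 m and angle between the x axis of cartridge and the y axis of port, either way round below 0.26 rad and angle between cartridge's own z axis and vertical below 0.1 rad), for 0.2 s.
At the end, for the whole second after the job is handed in: Cap flat in the tray, knob up (within 40 mm of its centre in x, -65 to +40 mm in y, tilt under 0.15 rad). Small cartridge locked in the port: origin 10 to 15.5 mm below the rim, within 4 mm of its axis, tilt under 0.1 rad, x axis within 0.26 rad of the port's y axis. Both at rest (all of step 2 and x of cap in the frame of tray between -0.04 and 0.04 m and y of cap in the frame of tray between -0.065 and 0.04 m and z of cap in the frame of tray below 0.012 m and angle between cap's own z axis and vertical below 0.15 rad and linear speed of each of cartridge, cap below 0.02 m/s); the robot touches nothing.
It fails at once if the bigger cartridge moved more than 30 mm (distance of big_cartridge from where it was at the start of the episode above 0.03 m).
It fails at once if the marker pen moved more than 30 mm (distance of marker from where it was at the start of the episode above 0.03 m).
It fails at once if another bystander moved more than 30 mm (distance of any of tube_rack, tip_box, jar, beaker, slide_box from where it was at the start of the episode above 0.03 m).
It also fails if it takes over 54 s, if anything falls off the work surface, if the arm or the gripper's body presses on something with over 40 N, if the wrist force passes 120 N, or if a joint passes its speed limit or range.

## Working session

There is one attempt and no reset: what is moved stays moved. The work goes in short steps, Python scripts to look and compute and a tool call to move; the robot and the scene stay as the last step left them, time stands still between calls to the robot, and variables do not carry over. Pictures are saved under pics/ and viewed, and the job is handed in when it is done.

Besides the shell and the picture viewer there is one more tool, called after "Request:" as name(argument=value, ...), one argument or row to a line, values as JSON. servo_tool: Moves the arm, as the interface text tells. Its arguments: {"type":"object","properties":{"moves":{"type":"array","items":{"type":"array","items":{"type":"number"}}},"force":{"type":"number"}},"required":["moves"]}

```bash
ls; mkdir -p pics; cat > h.py <<'E'
import numpy as np, cv2
from workcell import *
def snap(n,f):
    im=get_image(n); cv2.imwrite('pics/'+f,cv2.cvtColor(im,cv2.COLOR_RGB2BGR)); return im
def ray(c,uv):
    K=np.array(c['mtx']);d=np.array(c['distortion']);R=np.array(c['R']);t=np.array(c['t']).ravel()
    p=cv2.undistortPoints(np.array([[uv]],float),K,d)[0,0]
    v=R.T@np.array([p[0],p[1],1.]); return -R.T@t, v/np.linalg.norm(v)
def atz(c,uv,z):
    o,v=ray(c,uv); return o+v*(z-o[2])/v[2]
def tri(cs,uvs):
    A=np.zeros((3,3));b=np.zeros(3)
    for c,uv in zip(cs,uvs):
        o,v=ray(c,uv);P=np.eye(3)-np.outer(v,v);A+=P;b+=P@o
    return np.linalg.solve(A,b)
def proj(c,X):
    rv=cv2.Rodrigues(np.array(c['R'],float))[0]
    return cv2.projectPoints(np.array(X,float).reshape(-1,1,3),rv,np.array(c['t'],float),np.array(c['mtx'],float),np.array(c['distortion'],float))[0][:,0]
E
python3 - <<'E'
from h import *
for n in ['scene','side','wrist']: snap(n,n+'0.png')
s=get_state(); print({k:np.round(v,4) for k,v in s.items()}, nose_length() if callable(nose_length) else nose_length)
E
```

```text
pics
{'t': np.float64(0.15), 'joints': array([ 1.249 ,  0.2606, -0.139 ,  1.1727,  0.    ,  1.5708]), 'qvel': array([-0.0014, -0.0022,  0.0048, -0.0016, -0.0002,  0.0014]), 'tau': array([-1.00000e-04, -4.06006e+01,  2.54167e+01,  1.27000e-02,
        0.00000e+00,  0.00000e+00]), 'eef_pos': array([0.1659, 0.4976, 0.2477]), 'orientation': array([-1.000e-04,  1.602e-01,  9.871e-01, -7.000e-04]), 'force': array([1.1222, 0.3783, 0.1017]), 'moment': array([-0.015 , -0.0126, -0.0459]), 'opening': np.float64(0.0854)} 0.017
```

View pics/scene0.png

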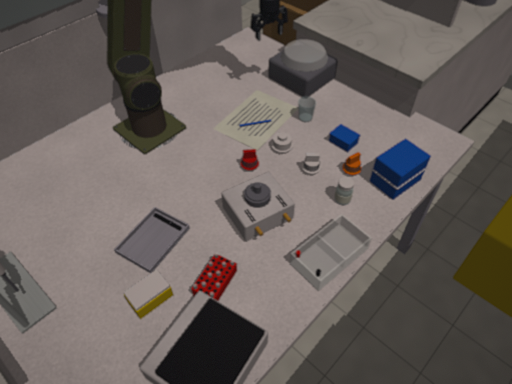

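View pics/side0.png

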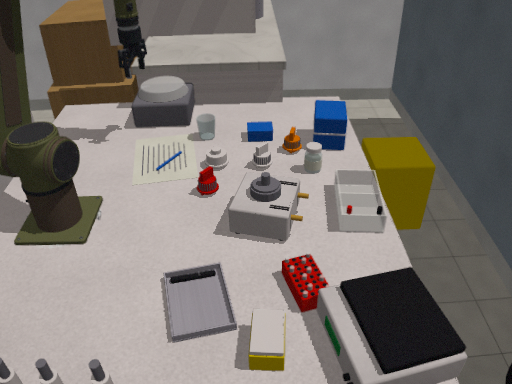

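View pics/wrist0.png

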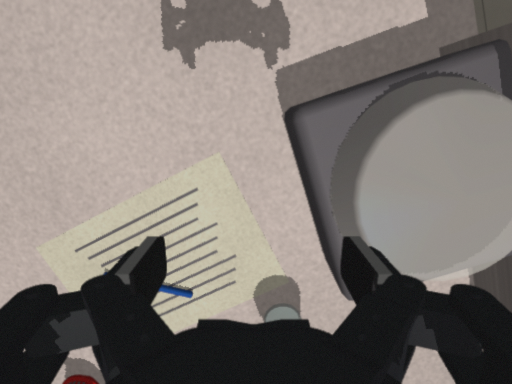

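Candidates for the cartridge (scene / side pixels):
- White with wing: (312,163) / (262,156). This one fits the description.
- White with round knob: (282,143) / (216,157).
- Orange: (352,163) / (292,140).
- Red: (250,158) / (207,180).

The cap knob is at (258,187) / (265,180), and the tray at (153,238) / (198,298). I'll check close crops.

```bash
python3 - <<'E'
import cv2,numpy as np
def crop(f,x,y,w,h,k): 
    i=cv2.imread(f)[y:y+h,x:x+w]; return cv2.resize(i,None,fx=k,fy=k,interpolation=cv2.INTER_CUBIC)
a=crop('pics/scene0.png',210,120,160,120,5);cv2.imwrite('pics/c1.png',a)
a=crop('pics/side0.png',190,120,160,120,5);cv2.imwrite('pics/c2.png',a)
a=np.hstack([crop('pics/scene0.png',105,195,100,90,4),crop('pics/side0.png',150,255,100,90,4)]);cv2.imwrite('pics/c3.png',a)
E
```

```text
(no output)
```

View pics/c1.png

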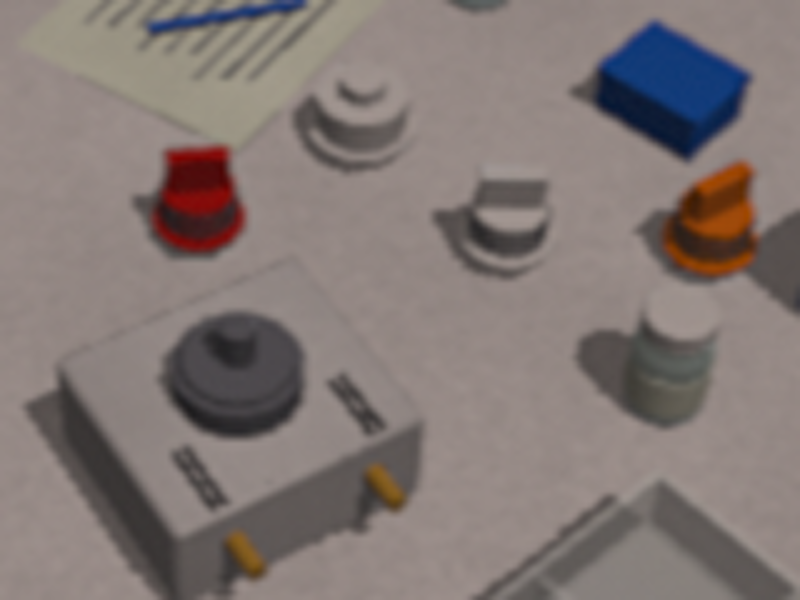

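View pics/c2.png

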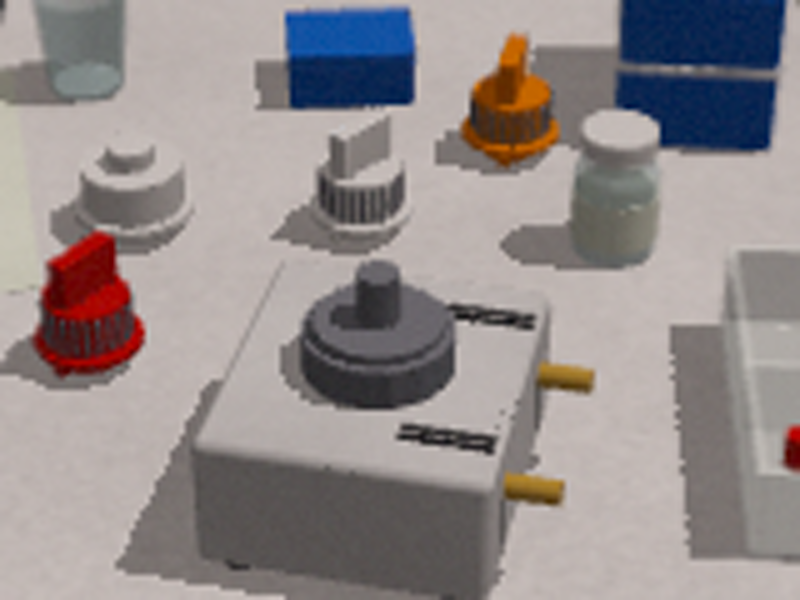

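View pics/c3.png

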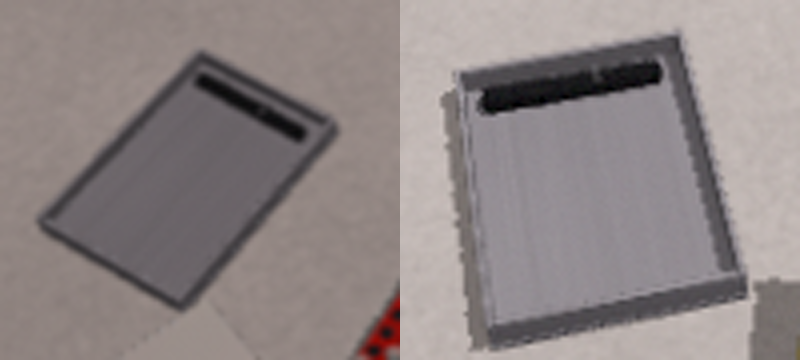

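The crops confirm it: the white wing cartridge is at c1 (508,215) / c2 (360,180). The cap knob top is at c1 (236,328) / c2 (378,272). The tray holds only the pen, along its far wall. Now I'll triangulate.

```bash
python3 - <<'E'
from h import *
C1=get_calibration('scene');C2=get_calibration('side')
a=lambda x,y:(210+x/5-.4,120+y/5-.4); b=lambda x,y:(190+x/5-.4,120+y/5-.4)
e=lambda x,y:(105+x/4,195+y/4); f=lambda x,y:(150+(x-400)/4,255+y/4)
P={'knob':(a(236,328),b(378,270)),'discL':(a(236,375),b(378,318)),'wingtop':(a(513,172),b(362,124)),'big knob':(a(362,80),b(130,148)),
'A1':(a(62,362),b(280,262)),'A2':(a(292,258),b(548,300)),'A2b':(a(292,258),b(280,262)),'A3':(a(422,422),b(548,300)),'A4':(a(180,542),b(490,485)),'A1b':(a(62,362),b(195,445)),
'T1':(e(200,50),f(680,32)),'T1b':(e(200,50),f(455,75)),'T2':(e(337,125),f(680,32)),'T3':(e(183,310),f(747,290)),'T4':(e(40,222),f(490,350)),'T4b':(e(40,222),f(455,75)),'T3b':(e(183,310),f(490,350)),'T2b':(e(337,125),f(747,290))}
for k,(u,v) in P.items():
    X=tri([C1,C2],[u,v]); print(k,X.round(4), (proj(C1,X)[0]-u).round(1))
E
```

```text
knob [ 0.5941 -0.0201  0.1528] [-0.1 -0.7]
discL [ 0.5967 -0.024   0.1206] [-0.3 -2.1]
wingtop [0.5956 0.2531 0.0832] [-0.  -0.2]
big knob [0.4449 0.2685 0.0616] [-0.  -0.1]
A1 [ 0.5564 -0.1277  0.2136] [-1.4 -7.4]
A2 [ 0.6521 -0.0337  0.1936] [-0.  17.2]
A2b [0.5418 0.0877 0.0886] [-0.1 -0.4]
A3 [0.6924 0.0433 0.0869] [-0.  -0.5]
A4 [ 0.6461 -0.1233  0.0893] [-0.1 -1.1]
A1b [ 0.4955 -0.0768  0.0866] [-0.  -0.2]
T1 [ 0.469  -0.3048  0.1524] [0.1 9.7]
T1b [ 0.3389 -0.2355  0.0178] [-0.  -0.3]
T2 [ 0.4748 -0.2062  0.0172] [-0.1 -1. ]
T3 [ 0.5145 -0.3894  0.0068] [ 0.  -0.3]
T4 [ 0.3769 -0.4191  0.0052] [-0.   0.8]
T4b [ 0.4217 -0.418   0.1561] [ -4.2 -19.2]
T3b [ 0.3701 -0.3273 -0.1761] [ -1.1 -11.1]
T2b [ 0.4746 -0.2389 -0.0823] [-3.9 22.3]
```

```bash
cat >> h.py <<'E'
from scipy.spatial.transform import Rotation as Ro
def pose():
    s=get_state();q=s['orientation'];R=Ro.from_quat([q[1],q[2],q[3],q[0]]).as_matrix()
    return s,np.array(s['eef_pos']),R
def show():
    s,p,R=pose(); print('t',round(float(s['t']),2),'p',p.round(4),'hy',round(float(np.arctan2(R[1,1],R[0,1])),4),'tilt z',R[:,2].round(3),'j',np.round(s['joints'],2),'F',np.round(s['force'],1),'M',np.round(s['moment'],2),'open',round(float(s['opening']),4))
def to(target,h=None):
    """tool-axis shift in cm to world target, and spin to jaw heading h"""
    s,p,R=pose(); d=R.T@(np.array(target)-p)*100
    out=d.round(2)
    sp=None
    if h is not None:
        a=np.arctan2(R[1,1],R[0,1]); sp=-((h-a+np.pi/2)%np.pi-np.pi/2)
    print('shift cm',out,'norm',round(float(np.linalg.norm(d)),2),'spin',sp)
E
python3 - <<'E'
from h import *
show(); s,p,R=pose();c=get_calibration('wrist')
o=-np.array(c['R']).T@np.array(c['t']); print('cam rel tool',R.T@(o-p),'view dir tool',R.T@np.array(c['R'])[2], R.T@np.array(c['R'])[0])
to([.55,.2,.30]); to([.594,-.019,.25])
E
```

```text
t 0.15 p [0.1659 0.4976 0.2477] hy 1.249 tilt z [-0.    -0.001 -1.   ] j [ 1.25  0.26 -0.14  1.17  0.    1.57] F [1.1 0.4 0.1] M [-0.01 -0.01 -0.05] open 0.0854
cam rel tool [ 0.06622669  0.00050867 -0.12561395] view dir tool [-2.61076455e-01  1.72488495e-04  9.65318111e-01] [ 4.48804611e-04  9.99999898e-01 -5.73035567e-05]
shift cm [-45.85 -16.09  -5.21] norm 48.87 spin None
shift cm [-56.95 -35.47  -0.18] norm 67.09 spin None
```

```bash
python3 - <<'E'
from h import *
to([.59,.235,.27])
E
```

```text
shift cm [-48.54 -11.5   -2.22] norm 49.93 spin None
```

Request:
servo_tool(
  moves=[
    [8.5,-6,-1.4,-0.6,0],
    [8.5,-6,-1.4,-0.6,0],
    [8.5,-6,-1.4,-0.6,0],
    [8.5,-6,-1.4,-0.6,0],
    [8.5,-6,-1.4,0,0],
    [8.5,-6,-1.4,0,0],
    [8.5,-6,-1.4,0,0],
    [8.5,-5,-1.4,0,0],
  ],
)

```text
t: 1.15
eef_pos: [0.583, 0.2417, 0.2696]
orientation: [-0.001, 0.155, 0.988, -0.001]
force: [1.5, 1.4, -1.0]
opening: 0.0849
```

```bash
python3 - <<'E'
from h import *
show(); c=get_calibration('wrist'); snap('wrist','w1.png'); show()
import json; json.dump({k:np.array(v).tolist() for k,v in c.items()},open('w1.json','w'))
print(proj(c,[[.5956,.2531,.08],[.594,-.019,.114],[.445,.2685,.06]]))
to([.594,.02,.28])
E
```

```text
t 1.15 p [0.583  0.2417 0.2696] hy 1.2593 tilt z [-0.002 -0.001 -1.   ] j [ 0.39  0.44  0.19  1.32 -0.    0.7 ] F [ 1.5  1.4 -1. ] M [ 0.03  0.01 -0.02] open 0.0849
t 1.2 p [0.5883 0.2377 0.2687] hy 1.2543 tilt z [ 0.002 -0.005 -1.   ] j [ 0.39  0.45  0.2   1.32 -0.01  0.7 ] F [ 6.2 -1.1  0.5] M [-0.02 -0.41 -0.02] open 0.085
[[266.24717955 183.11341495]
 [ 28.00778385 263.47273882]
 [237.03399635  41.32758857]]
shift cm [ -7.32 -20.52  -1.02] norm 21.81 spin None
```

View pics/w1.png

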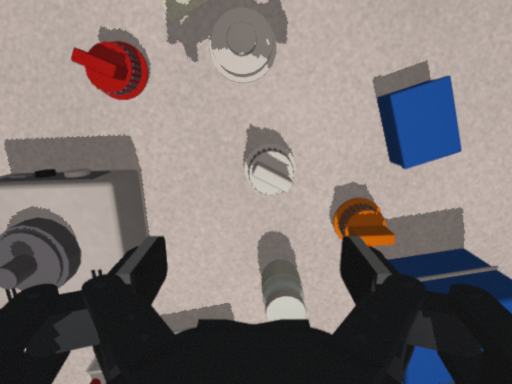

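```bash
python3 - <<'E'
from h import *
show(); c=get_calibration('wrist'); im=snap('wrist','w2.png'); show()
import json; json.dump({k:np.array(v).tolist() for k,v in c.items()},open('w2.json','w'))
print(proj(c,[[.5956,.2531,.08],[.594,-.019,.114]]))
cr=cv2.imread('pics/w2.png')[130:210,220:320]; cv2.imwrite('pics/w2c.png',cv2.resize(cr,None,fx=6,fy=6,interpolation=cv2.INTER_CUBIC))
E
```

```text
t 1.2 p [0.5883 0.2377 0.2687] hy 1.2543 tilt z [ 0.002 -0.005 -1.   ] j [ 0.39  0.45  0.2   1.32 -0.01  0.7 ] F [ 6.2 -1.1  0.5] M [-0.02 -0.41 -0.02] open 0.085
t 1.25 p [0.5852 0.2398 0.2686] hy 1.2541 tilt z [-0.001 -0.003 -1.   ] j [ 0.39  0.45  0.19  1.32 -0.    0.71] F [ 0.1 -0.2  0.9] M [0.04 0.02 0.02] open 0.085
[[268.73089927 176.69985866]
 [ 29.5423785  258.53699289]]
```

View pics/w2c.png

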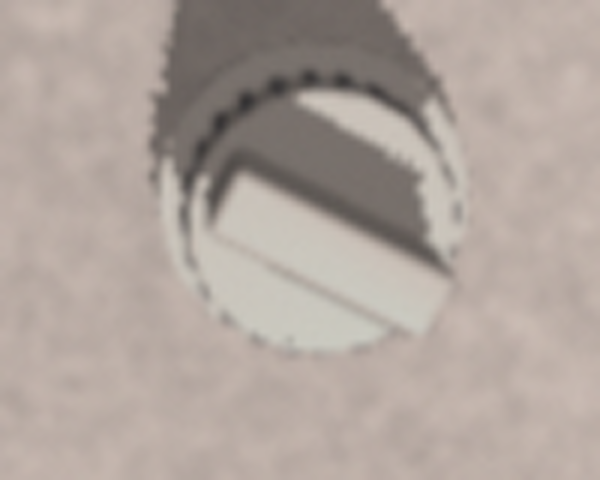

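The crop shows the wing's top face with corners (240,168), (452,280), (420,335) and (212,232).

```bash
python3 - <<'E'
from h import *
import json
c=json.load(open('w2.json'))
P=np.array([atz(c,(220+x/6-.4,130+y/6-.4),.08) for x,y in [(240,168),(452,280),(420,335),(212,232)]])
print(P.round(4),P.mean(0)); d=P[1]-P[0]+P[2]-P[3]; print('wing yaw',np.arctan2(d[1],d[0]),np.linalg.norm(d)/2)
C1=get_calibration('scene');C2=get_calibration('side')
a=(210+513/5-.4,120+172/5-.4); b=(190+362/5-.4,120+124/5-.4)
m=np.array([240+452+420+212,168+280+335+232])/4
print(tri([c,C1,C2],[(220+m[0]/6-.4,130+m[1]/6-.4),a,b]))
for z in (.15,): print('knob at',atz(c,(15,266),z))
to([.594,-.02,.22])
E
```

```text
[[0.5725 0.25   0.08  ]
 [0.604  0.2806 0.08  ]
 [0.6122 0.2721 0.08  ]
 [0.582  0.2416 0.08  ]] [0.59266126 0.2610699  0.08      ]
wing yaw 0.7793379846848811 0.043405601294420226
[0.59371244 0.25963    0.07825837]
knob at [ 0.58784123 -0.00114751  0.15      ]
shift cm [ -8.92 -24.4    4.93] norm 26.44 spin None
```

Request:
servo_tool(
  moves=[
    [8.5,-1.8,-4.9,0.4,0],
    [8.5,-1.8,-4.9,0.5,0],
    [8.5,-1.8,-4.9,0.5,0],
    [8.5,-1.8,-4.9,0.5,0],
    [6,-1.8,-4.8,0.5,0],
    [6,0,0,0,0],
    [6,0,0,0,0],
    [6,0,0,0,0],
  ],
)

```text
t: 2.25
eef_pos: [0.5922, -0.0225, 0.2412]
orientation: [-0.004, 0.155, 0.988, -0.001]
force: [-0.3, 0.5, 0.1]
opening: 0.0602
```

```bash
python3 - <<'E'
from h import *
show(); c=get_calibration('wrist'); im=snap('wrist','w3.png'); show()
import json; json.dump({k:np.array(v).tolist() for k,v in c.items()},open('w3.json','w'))
print(proj(c,[[.594,-.019,.154],[.594,-.019,.114]]))
E
```

```text
t 2.25 p [ 0.5922 -0.0225  0.2412] hy 1.2589 tilt z [-0.007 -0.    -1.   ] j [-0.04  0.39  0.03  1.22 -0.    0.27] F [-0.3  0.5  0.1] M [ 0.05  0.03 -0.02] open 0.0602
t 2.3 p [ 0.5923 -0.0222  0.2412] hy 1.2592 tilt z [-0.007 -0.    -1.   ] j [-0.04  0.39  0.03  1.22 -0.    0.27] F [-1.6  0.8  0.5] M [-0.03 -0.01  0.02] open 0.0597
[[257.71721159 204.48927081]
 [257.15081064 191.24234375]]
```

View pics/w3.png

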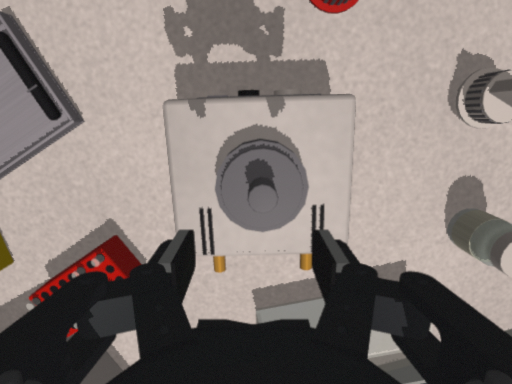

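```bash
python3 - <<'E'
from h import *
cr=cv2.imread('pics/w3.png')[130:240,205:320]; cr=cv2.convertScaleAbs(cr,alpha=1.8); cv2.imwrite('pics/w3c.png',cv2.resize(cr,None,fx=5,fy=5,interpolation=cv2.INTER_CUBIC))
E
```

```text
(no output)
```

View pics/w3c.png

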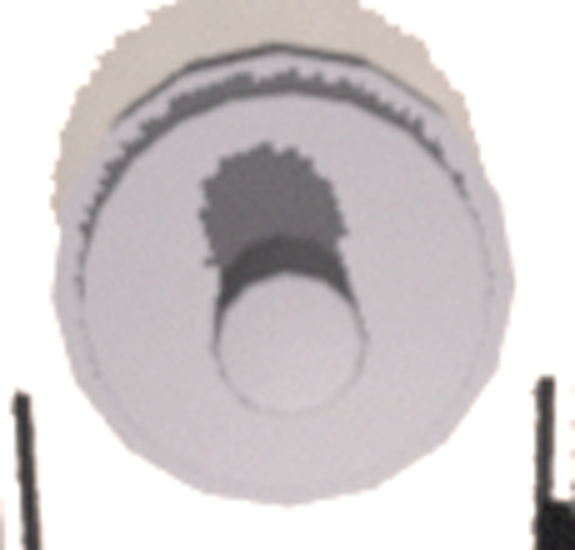

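The knob top circle is centred at crop (291,342), which is pixel (262.8,198). The disc is centred at about (262,188.6).

```bash
python3 - <<'E'
from h import *
import json
c=json.load(open('w3.json'));C1=get_calibration('scene');C2=get_calibration('side')
a=(210+236/5-.4,120+328/5-.4); b=(190+378/5-.4,120+270/5-.4); w=(262.8,198)
print('knob@.15',atz(c,w,.15),atz(c,w,.154),'tri',tri([c,C1],[w,a]),tri([c,C2],[w,b]),tri([c,C1,C2],[w,a,b]))
print('disc@.12',atz(c,(262,188.6),.12))
Q=np.array([atz(c,u,.09) for u in [(165,101),(354,95)]]); print(Q); d=Q[0]-Q[1]; print('front edge ang',np.arctan2(d[1],d[0]),np.linalg.norm(d))
show(); to([.594,-.016,.142])
E
```

```text
knob@.15 [ 0.59140601 -0.0140116   0.15      ] [ 0.59028068 -0.01378304  0.154     ] tri [ 0.59202518 -0.01550275  0.14439718] [ 0.59225318 -0.01389299  0.15023931] [ 0.59254724 -0.01552135  0.14865483]
disc@.12 [ 0.59151694 -0.01385045  0.12      ]
[[ 0.4935296  -0.07473689  0.09      ]
 [ 0.54106881  0.09012097  0.09      ]]
front edge ang -1.851544748807065 0.17157531811107984
t 2.3 p [ 0.5923 -0.0222  0.2412] hy 1.2592 tilt z [-0.007 -0.    -1.   ] j [-0.04  0.39  0.03  1.22 -0.    0.27] F [-1.6  0.8  0.5] M [-0.03 -0.01  0.02] open 0.0597
shift cm [-0.04  0.67  9.92] norm 9.94 spin None
```

Request:
servo_tool(
  moves=[
    [5,0.2,0.7,2,0],
    [5,0,0,3,0],
    [5,0,0,3,0],
    [5,0,0,1.7,0],
    [5,0,0,0,0],
    [2,0,0,0,0],
    [2,0,0,0,0],
    [2,0,0,0,0],
  ],
  force=30,
)

```text
t: 3.3
eef_pos: [0.5928, -0.0107, 0.1459]
orientation: [-0.001, 0.15, 0.989, -0.005]
force: [0.1, -0.6, -1.0]
opening: 0.0224
```

```bash
python3 - <<'E'
from h import *
show(); snap('wrist','w4.png')
to([.592,-.0145,.142]); to([.430,-.332,.2])
E
```

```text
t 3.3 p [ 0.5928 -0.0107  0.1459] hy 1.269 tilt z [-0.003 -0.009 -1.   ] j [-0.01  0.43 -0.15  0.99 -0.01  0.29] F [ 0.1 -0.6 -1. ] M [-0.03  0.08  0.03] open 0.0224
shift cm [-0.01 -0.41  0.41] norm 0.58 spin None
shift cm [  6.02 -35.59  -5.08] norm 36.45 spin None
```

View pics/w4.png

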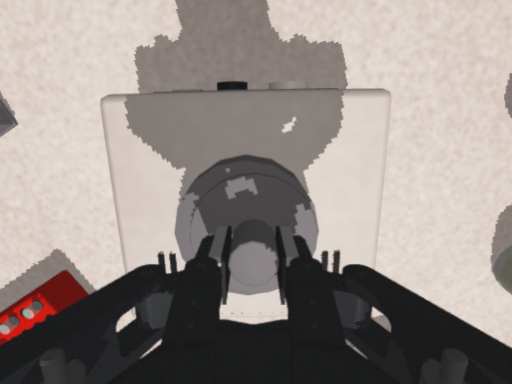

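The pads straddle the knob at (255,260) and have stopped at 22 mm. I'll lift and check.

Request:
servo_tool(
  moves=[
    [1.5,0,0,0,0],
    [1.5,0,0,-2,0],
    [1.5,0,0,-3,0],
    [1.5,0,0,-2,0],
    [1.5,0.8,-3,0,0],
    [1.5,1,-6,0,0],
    [1.5,1,-6,0,0],
    [1.5,1,-6,0,0],
  ],
  force=40,
)

```text
t: 4.35
eef_pos: [0.5012, -0.197, 0.2227]
orientation: [0.007, 0.144, 0.99, 0.0]
force: [0.9, -1.4, -1.4]
opening: 0.0227
```

```bash
python3 - <<'E'
from h import *
show(); snap('wrist','w5.png')
to([.430,-.332,.1]); 
E
```

```text
t 4.35 p [ 0.5012 -0.197   0.2227] hy 1.2816 tilt z [ 0.013 -0.002 -1.   ] j [-0.38  0.29 -0.17  1.1   0.   -0.09] F [ 0.9 -1.4 -1.4] M [-0.03 -0.02  0.01] open 0.0227
shift cm [  2.83 -14.21  12.3 ] norm 19.01 spin None
```

View pics/w5.png

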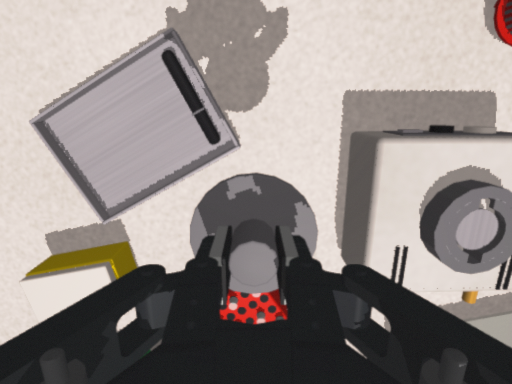

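The cap is held and the port is open, with its slots at (485,203) and (475,257). The tray corners are at (32,122), (175,30), (238,145) and (106,218).

Request:
servo_tool(
  moves=[
    [1.5,0.8,-4.5,0,0],
    [1.5,0.8,-4.5,1,0],
    [1.5,0.8,-4,2,0],
    [1.5,0.4,-1.2,2,0],
    [1.5,0,0,2,0],
    [1.5,0,0,0,0],
    [1.5,0,0,0,0],
    [1.5,0,0,0,0],
  ],
)

```text
t: 5.4
eef_pos: [0.435, -0.3375, 0.1573]
orientation: [0.014, 0.149, 0.989, -0.003]
force: [-0.5, -0.6, -0.6]
opening: 0.0222
```

```bash
python3 - <<'E'
from h import *
show(); c=get_calibration('wrist');snap('wrist','w6.png')
import json; json.dump({k:np.array(v).tolist() for k,v in c.items()},open('w6.json','w'))
to([.430,-.332,.05]); 
E
```

```text
t 5.4 p [ 0.435  -0.3375  0.1573] hy 1.2724 tilt z [ 0.028 -0.01  -1.   ] j [-0.66  0.34 -0.27  0.93  0.01 -0.37] F [-0.5 -0.6 -0.6] M [ 0.   -0.02 -0.03] open 0.0222
shift cm [ 0.98  0.41 10.72] norm 10.77 spin None
```

View pics/w6.png

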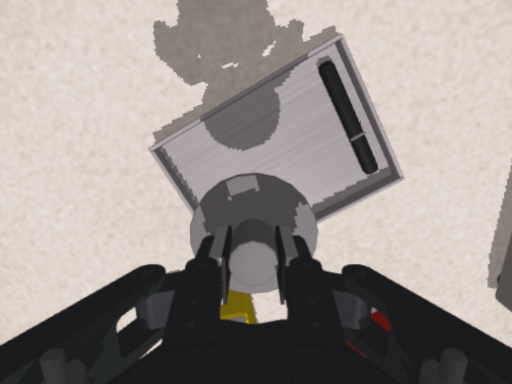

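The tray's rim corners are at (343,35), (152,150) and (402,178), and the pen runs from (326,65) to (370,170).

```bash
python3 - <<'E'
from h import *
import json
c=json.load(open('w6.json'))
A,B,D=[atz(c,u,.022) for u in [(343,35),(152,150),(402,178)]]
print(A,B,D,np.linalg.norm(A-B),np.linalg.norm(A-D)); cen=(B+D)/2
y=(A-B)/np.linalg.norm(A-B); print('cen',cen,'yaw',np.arctan2(y[1],y[0])-np.pi/2); tg=cen-.02*y; print(tg)
to([tg[0],tg[1],.042])
E
```

```text
[ 0.33850289 -0.23215029  0.022     ] [ 0.37949409 -0.41420882  0.022     ] [ 0.47030956 -0.20532928  0.022     ] 0.18661615576757043 0.13450786251659072
cen [ 0.42490182 -0.30976905  0.022     ] yaw 0.22146096380075364
[ 0.42929493 -0.3292806   0.022     ]
shift cm [ 1.15  0.65 11.51] norm 11.59 spin None
```

Request:
servo_tool(
  moves=[
    [1.5,0.6,0.3,2,0],
    [1.5,0.5,0.3,3,0],
    [1.5,0,0,3,0],
    [1.5,0,0,2,0],
    [1.5,0,0,0.6,0],
    [1.5,0,0,0,0],
    [1.5,0,0,0,0],
    [1.5,0,0,0,0],
  ],
)

```text
t: 6.45
eef_pos: [0.4361, -0.3323, 0.0558]
orientation: [0.021, 0.147, 0.989, -0.007]
force: [-0.1, 0.7, -1.1]
opening: 0.0227
```

```bash
python3 - <<'E'
from h import *
show(); 
to([.4293,-.3293,.04]); 
E
```

```text
t 6.45 p [ 0.4361 -0.3323  0.0558] hy 1.2754 tilt z [ 0.04  -0.019 -0.999] j [-0.66  0.43 -0.44  0.66  0.01 -0.36] F [-0.1  0.7 -1.1] M [ 0.09 -0.01 -0.04] open 0.0227
shift cm [0.8  0.1  1.54] norm 1.74 spin None
```

Request:
servo_tool(
  moves=[
    [1.5,0.4,0,0.6,0],
    [1.5,0.2,0,0.6,0],
    [1.5,0,0,0.4,0],
    [1.5,0,0,0.2,0],
    [1.5,0,0,0.1,0],
    [1.5,0,0,0,0],
    [1.5,0,0,0,0],
    [1.5,0,0,0,0],
  ],
)

```text
t: 7.45
eef_pos: [0.4314, -0.3314, 0.0392]
orientation: [0.023, 0.147, 0.989, -0.007]
force: [-0.4, 0.1, 2.3]
opening: 0.0224
```

```bash
python3 - <<'E'
from h import *
show(); snap('side','s7.png');
cr=cv2.imread('pics/s7.png')[220:370,120:270]; cv2.imwrite('pics/s7c.png',cv2.resize(cr,None,fx=4,fy=4,interpolation=cv2.INTER_CUBIC))
to([.4293,-.3293,.04]); 
E
```

```text
t 7.45 p [ 0.4314 -0.3314  0.0392] hy 1.275 tilt z [ 0.043 -0.021 -0.999] j [-0.66  0.44 -0.48  0.61  0.01 -0.36] F [-0.4  0.1  2.3] M [ 0.1   0.12 -0.01] open 0.0224
shift cm [ 0.26  0.14 -0.09] norm 0.31 spin None
```

View pics/s7c.png

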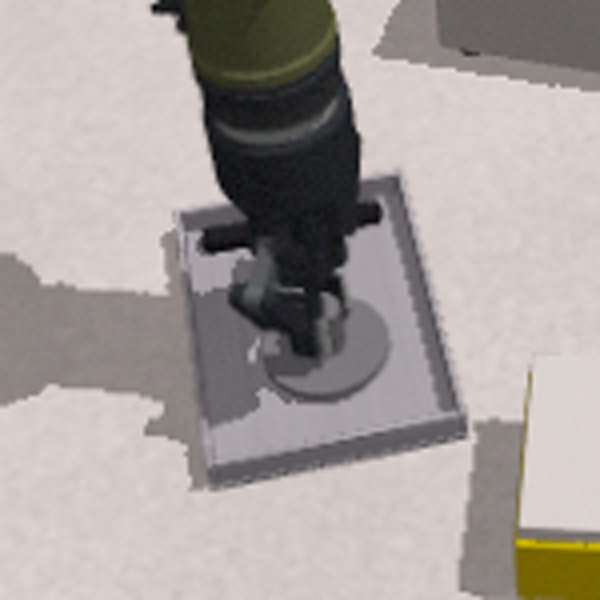

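The force reads 2.3 N upward, so the cap is touching the floor. Its disc at crop (325,345) is well inside the tray and clear of the pen. Releasing.

Request:
servo_tool(
  moves=[
    [4.5,0,0,0,0],
    [4.5,0,0,0,0],
    [4.5,0,0,-2,0],
    [4.5,0,0,-4,0],
    [4.5,0,0,-5,0],
    [4.5,0,0,-5,0],
    [4.5,0,0,-4,0],
    [4.5,0,0,0,0],
  ],
)

```text
t: 8.5
eef_pos: [0.4227, -0.327, 0.2427]
orientation: [0.022, 0.147, 0.989, -0.006]
force: [-0.1, 0.1, -0.1]
opening: 0.0449
```

```bash
python3 - <<'E'
from h import *
show(); snap('wrist','w8.png'); to([.592,-.03,.26],1.29)
E
```

```text
t 8.5 p [ 0.4227 -0.327   0.2427] hy 1.2752 tilt z [ 0.041 -0.019 -0.999] j [-0.66  0.25 -0.17  1.11  0.01 -0.37] F [-0.1  0.1 -0.1] M [-0.01  0.08 -0.03] open 0.0449
shift cm [-7.73 33.29 -1.77] norm 34.22 spin -0.014698220060736178
```

View pics/w8.png

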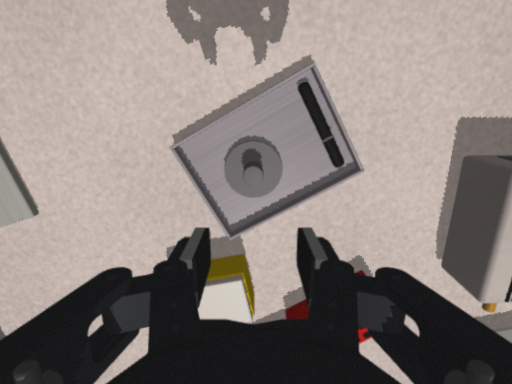

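The cap lies flat at (253,168), clear of the pen, which hasn't moved. Next I'll go over the port for a measurement.

Request:
servo_tool(
  moves=[
    [6,-1.3,5,-0.3,0],
    [6,-1.3,5.5,-0.3,0],
    [6,-1.3,5.5,-0.3,0],
    [6,-1.3,5.5,-0.3,0],
    [6,-1.3,5.5,-0.3,0],
    [6,-1.2,5.3,-0.3,0],
    [6,0,0,0,0],
    [6,0,0,0,0],
  ],
)

```text
t: 9.55
eef_pos: [0.5886, -0.0309, 0.244]
orientation: [0.009, 0.149, 0.989, -0.006]
force: [-0.5, -1.3, -0.5]
opening: 0.06
```

```bash
python3 - <<'E'
from h import *
show(); c=get_calibration('wrist');snap('wrist','w9.png');show()
import json; json.dump({k:np.array(v).tolist() for k,v in c.items()},open('w9.json','w'))
cr=cv2.imread('pics/w9.png')[120:240,190:330]; cr=cv2.convertScaleAbs(cr,alpha=1.6); cv2.imwrite('pics/w9c.png',cv2.resize(cr,None,fx=5,fy=5,interpolation=cv2.INTER_CUBIC))
to([.593,.26,.26],.78+np.pi/2); print(proj(c,[.592,-.0145,.114]))
E
```

```text
t 9.55 p [ 0.5886 -0.0309  0.244 ] hy 1.2718 tilt z [ 0.016 -0.014 -1.   ] j [-0.05  0.36 -0.    1.19 -0.01  0.25] F [-0.5 -1.3 -0.5] M [0.04 0.03 0.02] open 0.06
t 9.6 p [ 0.5885 -0.031   0.244 ] hy 1.2712 tilt z [ 0.016 -0.013 -1.   ] j [-0.05  0.36 -0.    1.19 -0.01  0.25] F [-0.1  0.6 -0.3] M [-0.    0.03 -0.01] open 0.0601
shift cm [ 8.12 27.92 -1.98] norm 29.15 spin -1.0795871636480188
[[272.26986285 184.48639911]]
```

View pics/w9c.png

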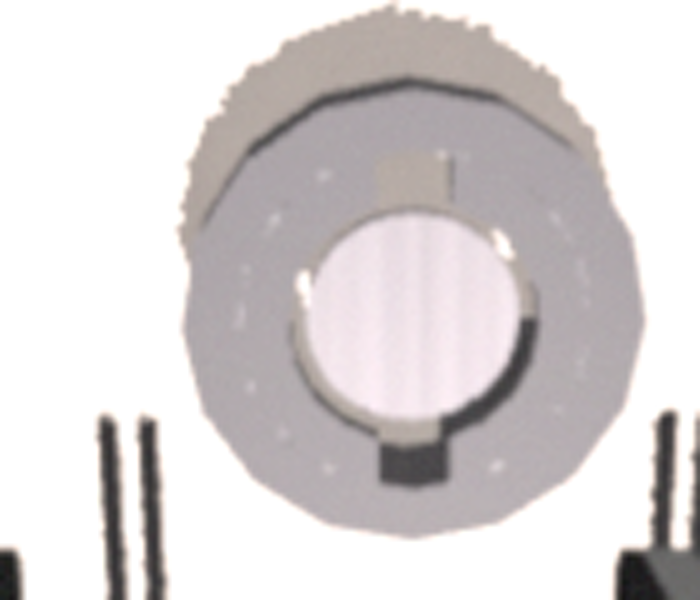

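The slots are at crop (412,150) and (414,487), with the bore centred at about (414,320).

```bash
python3 - <<'E'
from h import *
import json
c=json.load(open('w9.json'))
f=lambda x,y:atz(c,(190+x/5-.4,120+y/5-.4),.114)
a,b=f(412,150),f(414,487); print(a,b,'mid',(a+b)/2,np.linalg.norm(a-b),'x yaw',np.arctan2(*(b-a)[1::-1]))
l,r=f(290,322),f(538,322); print('bore',(l+r)/2,np.linalg.norm(r-l)); l,r=f(184,322),f(645,322); print('boss',(l+r)/2,np.linalg.norm(r-l))
E
```

```text
[ 0.56184461 -0.00605203  0.114     ] [ 0.62199076 -0.02300506  0.114     ] mid [ 0.59191769 -0.01452855  0.114     ] 0.06248971922607855 x yaw -0.27473618837095237
bore [ 0.5915976  -0.01426819  0.114     ] 0.044479286298574616
boss [ 0.59161646 -0.01419357  0.114     ] 0.08272293148238091
```

```bash
cat >> h.py <<'E'
def plan(target,h,n):
    s,p,R=pose(); a=np.arctan2(R[1,1],R[0,1]); sp=-((h-a+np.pi/2)%np.pi-np.pi/2)/n
    d=(np.array(target)-p)/n
    for i in range(n):
        print((R.T@d*100).round(1),round(sp,3)); R=R@Ro.from_rotvec([0,0,sp]).as_matrix()
E
python3 - <<'E'
from h import *
plan([.593,.26,.24],.78+np.pi/2,7)
E
```

```text
[1.2 4.  0. ] -0.154
[0.5 4.1 0. ] -0.154
[-0.1  4.2  0. ] -0.154
[-0.7  4.1  0. ] -0.154
[-1.4  3.9  0. ] -0.154
[-1.9  3.7  0. ] -0.154
[-2.5  3.3  0. ] -0.154
```

Request:
servo_tool(
  moves=[
    [6,1.2,4,0,-0.155],
    [6,0.5,4.1,0,-0.155],
    [6,-0.1,4.2,0,-0.155],
    [6,-0.7,4.1,0,-0.155],
    [6,-1.4,3.9,0,-0.155],
    [6,-1.9,3.7,0,-0.155],
    [6,-2.5,3.3,0,-0.155],
    [6,0,0,0,0],
  ],
)

```text
t: 10.6
eef_pos: [0.5878, 0.2529, 0.2357]
orientation: [0.001, -0.389, 0.921, -0.01]
force: [0.4, -0.7, 0.0]
opening: 0.0599
```

Request:
servo_tool(
  moves=[
    [6,0,0,0,0],
    [6,0,0,0,0],
    [6,0,0,0,0],
    [6,0,0,0,0],
    [6,0,0,0,0],
    [6,0,0,0,0],
    [6,0,0,0,0],
    [6,0,0,0,0],
  ],
)

```text
t: 11.6
eef_pos: [0.588, 0.2468, 0.2357]
orientation: [-0.0, -0.385, 0.923, -0.01]
force: [0.4, -0.3, -0.3]
opening: 0.0599
```

```bash
python3 - <<'E'
from h import *
show(); c=get_calibration('wrist');snap('wrist','w10.png');show()
import json; json.dump({k:np.array(v).tolist() for k,v in c.items()},open('w10.json','w'))
print(proj(c,[.593,.26,.08]))
E
```

```text
t 11.6 p [0.588  0.2468 0.2357] hy 2.3607 tilt z [ 0.008 -0.019 -1.   ] j [ 0.41  0.46  0.14  1.25 -0.02 -0.38] F [ 0.4 -0.3 -0.3] M [0.03 0.   0.01] open 0.0599
t 11.65 p [0.5879 0.2468 0.2357] hy 2.3608 tilt z [ 0.008 -0.019 -1.   ] j [ 0.41  0.46  0.14  1.25 -0.02 -0.38] F [-0.6 -0.1 -0.5] M [ 0.01  0.08 -0.03] open 0.0599
[[261.30364186 195.60819764]]
```

View pics/w10.png

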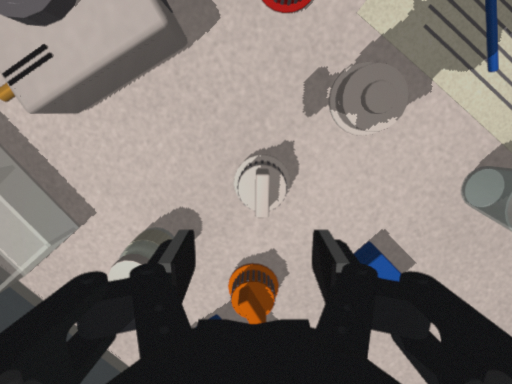

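The wing is at (262,195) and nearly aligned with the tool's x axis. The jar is to the lower left, so I'll check finger clearance too.

```bash
python3 - <<'E'
from h import *
C1=get_calibration('scene');C2=get_calibration('side')
a=lambda x,y:(210+x/5-.4,120+y/5-.4); b=lambda x,y:(190+x/5-.4,120+y/5-.4)
print('jar',tri([C1,C2],[a(682,312),b(620,132)]),'orange',tri([C1,C2],[a(722,180),b(515,45)]))
cr=cv2.imread('pics/w10.png')[140:230,210:310]; cv2.imwrite('pics/w10c.png',cv2.resize(cr,None,fx=6,fy=6,interpolation=cv2.INTER_CUBIC))
E
```

```text
jar [0.75739943 0.22477513 0.08872957] orange [0.70393253 0.34384511 0.0867112 ]
```

View pics/w10c.png

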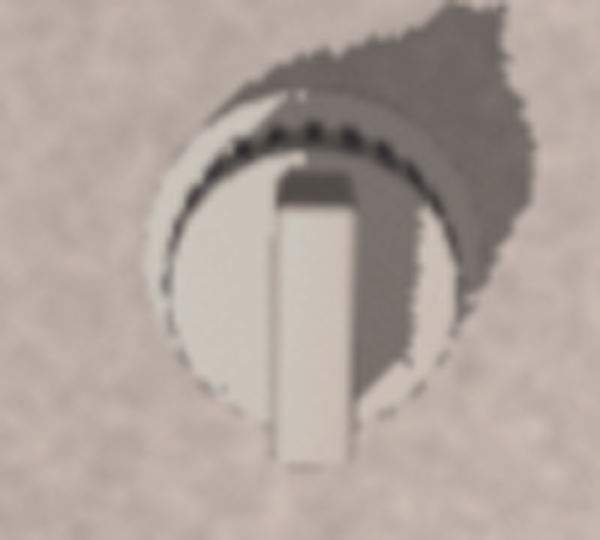

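```bash
python3 - <<'E'
from h import *
import json
c=json.load(open('w10.json'))
f=lambda x,y:(210+x/6-.4,140+y/6-.4)
A,B=atz(c,f(316,207),.08),atz(c,f(313,465),.08); print(A,B,(A+B)/2,np.linalg.norm(A-B),'yaw',np.arctan2(*(A-B)[1::-1]))
m=(A+B)/2
C1=get_calibration('scene');C2=get_calibration('side')
a=(210+513/5-.4,120+172/5-.4); b=(190+362/5-.4,120+124/5-.4)
print(tri([c,C1,C2],[f(314.5,338),a,b]),tri([c,json.load(open('w2.json'))],[f(314.5,338),(220+331/6-.4,130+253.75/6-.4)]))
to([m[0],m[1],.073],np.arctan2(*(A-B)[1::-1])+np.pi/2)
E
```

```text
[0.5770761 0.2450375 0.08     ] [0.60850221 0.27655737 0.08      ] [0.59278915 0.26079744 0.08      ] 0.04450958117369293 yaw -2.3547049380080476
[0.59376836 0.25945869 0.07864545] [0.59287205 0.26097876 0.07875148]
shift cm [-1.47  0.95 16.25] norm 16.34 spin 0.003131809118640305
```

Request:
servo_tool(
  moves=[
    [4.5,-0.8,0.5,2,0],
    [4.5,-0.7,0.4,3,0],
    [4.5,0,0,4,0],
    [4.5,0,0,3.5,0],
    [4.5,0,0,2,0],
    [4.5,0,0,0,0],
    [4.5,0,0,0,0],
    [4.5,0,0,0,0],
  ],
)

```text
t: 12.65
eef_pos: [0.5958, 0.2634, 0.0895]
orientation: [0.003, -0.385, 0.923, -0.01]
force: [0.1, 0.4, -0.7]
opening: 0.045
```

```bash
python3 - <<'E'
from h import *
show(); snap('wrist','w11.png');to([.5929,.2609,.071],.787+np.pi/2)
E
```

```text
t 12.65 p [0.5958 0.2634 0.0895] hy 2.3617 tilt z [ 0.013 -0.017 -1.   ] j [ 0.43  0.57 -0.08  0.92 -0.02 -0.37] F [ 0.1  0.4 -0.7] M [ 0.06 -0.02  0.03] open 0.045
shift cm [0.41 0.08 1.88] norm 1.92 spin 0.003925218415452569
```

View pics/w11.png

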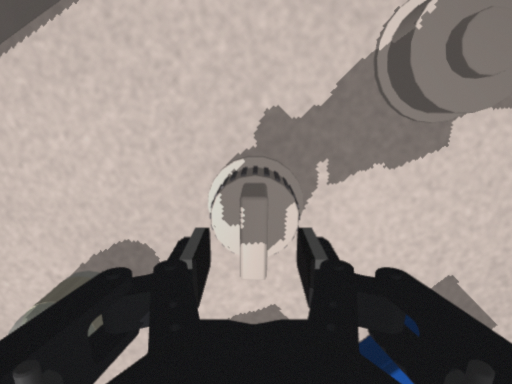

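The wing is centred between the jaws at (254,240). I'll lower the last bit and close.

Request:
servo_tool(
  moves=[
    [4,0.4,0,0.9,0],
    [4,0,0,0.8,0],
    [4,0,0,0.2,0],
    [4,0,0,0,0],
    [1,0,0,0,0],
    [1,0,0,0,0],
    [1,0,0,0,0],
    [1,0,0,0,0],
  ],
  force=70,
)

```text
t: 13.7
eef_pos: [0.5943, 0.2606, 0.071]
orientation: [0.005, -0.385, 0.923, -0.01]
force: [-0.1, 0.6, -0.3]
opening: 0.0127
```

```bash
python3 - <<'E'
from h import *
show(); snap('wrist','w12.png');to([.5929,.2609,.071],.787+np.pi/2)
E
```

```text
t 13.7 p [0.5943 0.2606 0.071 ] hy 2.3617 tilt z [ 0.017 -0.015 -1.   ] j [ 0.42  0.58 -0.11  0.87 -0.02 -0.37] F [-0.1  0.6 -0.3] M [ 0.09 -0.02  0.02] open 0.0127
shift cm [0.07 0.12 0.  ] norm 0.14 spin 0.0038427419272095698
```

View pics/w12.png

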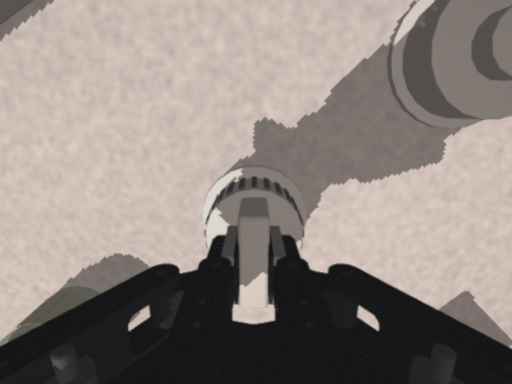

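Request:
servo_tool(
  moves=[
    [1,0,0,-1,0],
    [1,0,0,-3,0],
    [1,0,0,-4,0],
    [1,0,0,-4,0],
    [1,0,0,-2.5,0],
    [1,0,0,0,0],
    [1,0,0,0,0],
    [1,0,0,0,0],
  ],
)

```text
t: 14.75
eef_pos: [0.5903, 0.2621, 0.2205]
orientation: [0.003, -0.385, 0.923, -0.01]
force: [-0.4, 0.1, -2.2]
opening: 0.0123
```

```bash
python3 - <<'E'
from h import *
show(); plan([.5918,-.0144,.215],-.277+np.pi/2,8)
E
```

```text
t 14.75 p [0.5903 0.2621 0.2205] hy 2.3616 tilt z [ 0.014 -0.017 -1.   ] j [ 0.43  0.48  0.12  1.21 -0.02 -0.36] F [-0.4  0.1 -2.2] M [ 0.02  0.04 -0.03] open 0.0123
[ 2.4 -2.4  0.1] 0.133
[ 2.1 -2.7  0.1] 0.133
[ 1.7 -3.   0.1] 0.133
[ 1.3 -3.2  0.1] 0.133
[ 0.9 -3.3  0.1] 0.133
[ 0.4 -3.4  0.1] 0.133
[-0.1 -3.5  0.1] 0.133
[-0.5 -3.4  0.1] 0.133
```

Request:
servo_tool(
  moves=[
    [1,2.4,-2.4,0,0.133],
    [1,2.1,-2.7,0,0.133],
    [1,1.7,-3,0,0.133],
    [1,1.3,-3.2,0,0.133],
    [1,0.9,-3.3,0,0.133],
    [1,0.4,-3.4,0,0.133],
    [1,-0.1,-3.5,0,0.133],
    [1,-0.5,-3.4,0,0.133],
  ],
)

```text
t: 15.75
eef_pos: [0.5818, -0.0195, 0.2128]
orientation: [-0.002, 0.151, 0.988, -0.011]
force: [0.8, -0.4, -1.5]
opening: 0.013
```

```bash
python3 - <<'E'
from h import *
show(); to([.5918,-.0144,.215],-.277+np.pi/2)
E
```

```text
t 15.75 p [ 0.5818 -0.0195  0.2128] hy 1.2678 tilt z [-0.007 -0.02  -1.   ] j [-0.02  0.38 -0.06  1.14 -0.02  0.28] F [ 0.8 -0.4 -1.5] M [-0.01 -0.06  0.  ] open 0.013
shift cm [-0.8   0.78 -0.24] norm 1.14 spin -0.02596943645549299
```

Request:
servo_tool(
  moves=[
    [1,-0.5,0.4,0,-0.02],
    [1,0,0,0,0],
    [1,0,0,0,0],
    [1,0,0,0,0],
    [1,0,0,0,0],
    [1,0,0,0,0],
    [1,0,0,0,0],
    [1,0,0,0,0],
  ],
)

```text
t: 16.75
eef_pos: [0.586, -0.0163, 0.2096]
orientation: [-0.005, 0.14, 0.99, -0.011]
force: [-0.4, -0.0, -0.6]
opening: 0.0128
```

```bash
python3 - <<'E'
from h import *
show(); to([.5918,-.0144,.19],-.277+np.pi/2)
snap('wrist','w13.png'); snap('side','s13.png');snap('scene','c13.png')
a=cv2.imread('pics/side0.png')
f=lambda n,x,y,w,h,k:cv2.resize(cv2.imread('pics/'+n)[y:y+h,x:x+w],None,fx=k,fy=k,interpolation=cv2.INTER_CUBIC)
cv2.imwrite('pics/c13b.png',np.hstack([f('c13.png',210,120,100,120,4),f('s13.png',215,110,100,120,4)]))
E
```

```text
t 16.75 p [ 0.586  -0.0163  0.2096] hy 1.2904 tilt z [-0.013 -0.02  -1.   ] j [-0.02  0.39 -0.05  1.15 -0.02  0.26] F [-0.4 -0.  -0.6] M [ 0.01 -0.05  0.02] open 0.0128
shift cm [-0.52  0.39  1.95] norm 2.05 spin -0.00334841381646811
```

View pics/w13.png

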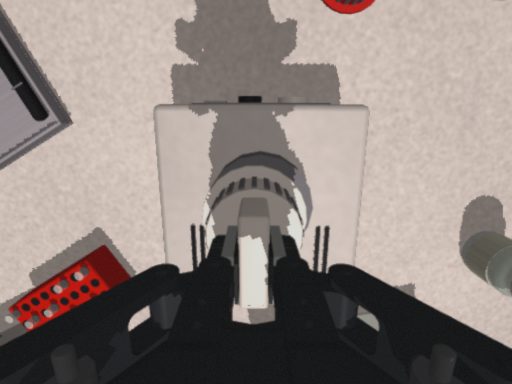

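View pics/c13b.png

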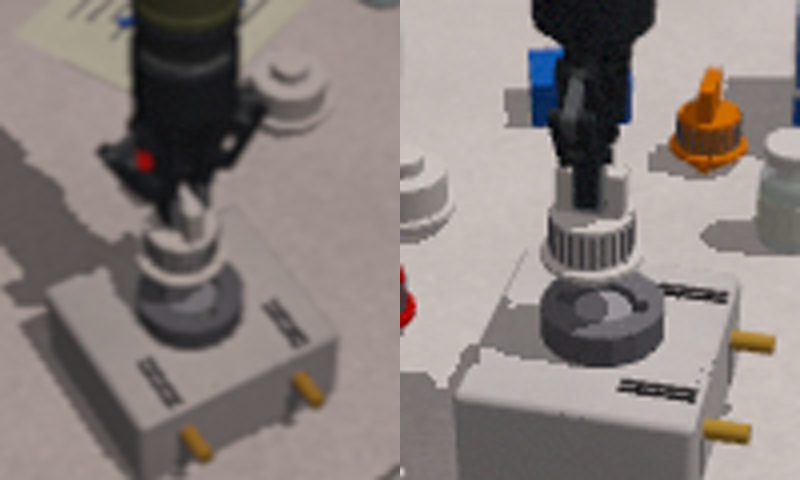

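Request:
servo_tool(
  moves=[
    [1,-0.4,0.3,0.5,0],
    [1,0,0,0.5,0],
    [1,0,0,0.4,0],
    [1,0,0,0,0],
    [1,0,0,0,0],
    [1,0,0,0,0],
    [1,0,0,0,0],
    [1,0,0,0,0],
  ],
)

```text
t: 17.9
eef_pos: [0.5908, -0.015, 0.1943]
orientation: [-0.005, 0.14, 0.99, -0.011]
force: [-0.2, 1.3, -1.3]
opening: 0.0129
```

```bash
python3 - <<'E'
from h import *
show(); to([.5918,-.0144,.19],-.277+np.pi/2)
E
```

```text
t 17.9 p [ 0.5908 -0.015   0.1943] hy 1.2901 tilt z [-0.013 -0.02  -1.   ] j [-0.02  0.41 -0.06  1.11 -0.02  0.27] F [-0.2  1.3 -1.3] M [0.04 0.01 0.03] open 0.0129
shift cm [-0.09  0.09  0.43] norm 0.45 spin -0.0037354830920794946
```

Request:
servo_tool(
  moves=[
    [1,-0.1,0.07,0.3,0],
    [1,0,0,0.4,0],
    [1,0,0,0.4,0],
    [1,0,0,0.3,0],
    [1,0,0,0,0],
    [1,0,0,0,0],
    [1,0,0,0,0],
    [1,0,0,0,0],
  ],
)

```text
t: 18.9
eef_pos: [0.5918, -0.0148, 0.18]
orientation: [-0.005, 0.14, 0.99, -0.011]
force: [1.1, -0.4, 0.3]
opening: 0.0124
```

```bash
python3 - <<'E'
from h import *
show(); to([.5918,-.0144,.172],-.277+np.pi/2)
E
```

```text
t 18.9 p [ 0.5918 -0.0148  0.18  ] hy 1.2901 tilt z [-0.013 -0.02  -1.   ] j [-0.01  0.42 -0.08  1.08 -0.02  0.27] F [ 1.1 -0.4  0.3] M [0.07 0.03 0.04] open 0.0124
shift cm [0.01 0.06 0.8 ] norm 0.8 spin -0.0036785394357989887
```

The force rises from about -1.3 to +0.3 N at the expected plate height, so the lugs are in the slots. Pushing down.

Request:
servo_tool(
  moves=[
    [1,0,0.05,0.3,0],
    [1,0,0,0.3,0],
    [1,0,0,0.2,0],
    [1,0,0,0,0],
    [1,0,0,0,0],
    [1,0,0,0,0],
    [1,0,0,0,0],
    [1,0,0,0,0],
  ],
)

```text
t: 19.9
eef_pos: [0.592, -0.0147, 0.1729]
orientation: [-0.004, 0.14, 0.99, -0.011]
force: [-1.0, -0.4, 4.1]
opening: 0.0127
```

```bash
python3 - <<'E'
from h import *
show(); to([.5918,-.0144,.172],-.277+np.pi/2)
E
```

```text
t 19.9 p [ 0.592  -0.0147  0.1729] hy 1.29 tilt z [-0.012 -0.02  -1.   ] j [-0.01  0.42 -0.1   1.06 -0.02  0.27] F [-1.  -0.4  4.1] M [-0.03  0.29  0.02] open 0.0127
shift cm [0.02 0.03 0.09] norm 0.1 spin -0.0038444003185900133
```

The force of about 5.4 N net matches the spring at lock depth. I'll press about 1 mm more and turn clockwise, first half.

Request:
servo_tool(
  moves=[
    [1,0,0,0.1,0],
    [1,0,0,0.02,0],
    [1,0,0,0.02,0.1],
    [1,0,0,0.02,0.15],
    [1,0,0,0.02,0.15],
    [1,0,0,0.02,0.15],
    [1,0,0,0.02,0.1],
    [1,0,0,0,0],
  ],
)

```text
t: 20.9
eef_pos: [0.5922, -0.0129, 0.1717]
orientation: [-0.001, 0.458, 0.889, -0.009]
force: [-1.8, -1.0, 3.5]
opening: 0.0132
```

```bash
python3 - <<'E'
from h import *
show(); to([.5918,-.0144,.172],-.277)
E
```

```text
t 20.9 p [ 0.5922 -0.0129  0.1717] hy 0.6201 tilt z [-0.01  -0.016 -1.   ] j [-0.01  0.42 -0.1   1.06 -0.02  0.94] F [-1.8 -1.   3.5] M [-0.04  0.34  0.03] open 0.0132
shift cm [-0.09 -0.12 -0.03] norm 0.16 spin 0.897112210508249
```

Request:
servo_tool(
  moves=[
    [1,-0.04,-0.06,0.02,0.13],
    [1,-0.03,-0.04,0.01,0.15],
    [1,0,0,0.01,0.15],
    [1,0,0,0.01,0.15],
    [1,0,0,0.01,0.15],
    [1,0,0,0.01,0.15],
    [1,0,0,0.01,0.05],
    [1,0,0,0,0],
  ],
)

```text
t: 21.9
eef_pos: [0.5924, -0.0132, 0.1718]
orientation: [0.003, 0.813, 0.582, -0.007]
force: [-0.7, -0.5, 3.5]
opening: 0.0129
```

```bash
python3 - <<'E'
from h import *
show(); to([.5918,-.0144,.172],-.277)
E
```

```text
t 21.9 p [ 0.5924 -0.0132  0.1718] hy -0.3296 tilt z [-0.008 -0.014 -1.   ] j [-0.02  0.42 -0.1   1.06 -0.01  1.89] F [-0.7 -0.5  3.5] M [-0.01  0.39  0.23] open 0.0129
shift cm [-0.14 -0.02 -0.02] norm 0.14 spin -0.05256932683742099
```

The turn is complete: heading -0.33 against a target of -0.28, with a 0.23 N·m stop torque. Now I'll relieve the torque slightly, release and rise.

Request:
servo_tool(
  moves=[
    [1,0,0,0,-0.03],
    [4,0,0,0,0],
    [4,0,0,0,0],
    [4,0,0,0,0],
    [4,0,0,-1,0],
    [4,0,0,-3,0],
    [4,0,0,-4,0],
    [4,0,0,-2,0],
  ],
)

```text
t: 22.9
eef_pos: [0.5919, -0.0114, 0.2725]
orientation: [0.001, 0.803, 0.595, -0.009]
force: [-0.1, -0.5, -0.2]
opening: 0.0398
```

Request:
servo_tool(
  moves=[
    [4,0,0,-2,0],
    [4,0,0,0,0],
    [4,0,0,0,0],
    [4,0,0,0,0],
    [4,0,0,0,0],
    [4,0,0,0,0],
    [4,0,0,0,0],
    [4,0,0,0,0],
  ],
)

```text
t: 23.9
eef_pos: [0.5918, -0.0111, 0.293]
orientation: [0.001, 0.803, 0.595, -0.01]
force: [0.6, -0.3, -0.1]
opening: 0.0397
```

```bash
python3 - <<'E'
from h import *
import json
show(); c=get_calibration('wrist');snap('wrist','w20.png');json.dump({k:np.array(v).tolist() for k,v in c.items()},open('w20.json','w'))
snap('side','s20.png');snap('scene','c20.png')
f=lambda n,x,y,w,h,k:cv2.resize(cv2.imread('pics/'+n)[y:y+h,x:x+w],None,fx=k,fy=k,interpolation=cv2.INTER_CUBIC)
cv2.imwrite('pics/c20b.png',np.hstack([f('c20.png',210,120,100,120,4),f('s20.png',215,110,100,120,4)]))
cv2.imwrite('pics/w20c.png',f('w20.png',180,130,160,120,5))
E
```

```text
t 23.9 p [ 0.5918 -0.0111  0.293 ] hy -0.2952 tilt z [-0.014 -0.013 -1.   ] j [-0.01  0.38  0.15  1.36 -0.01  1.85] F [ 0.6 -0.3 -0.1] M [ 0.01 -0.02  0.  ] open 0.0397
```

View pics/w20c.png

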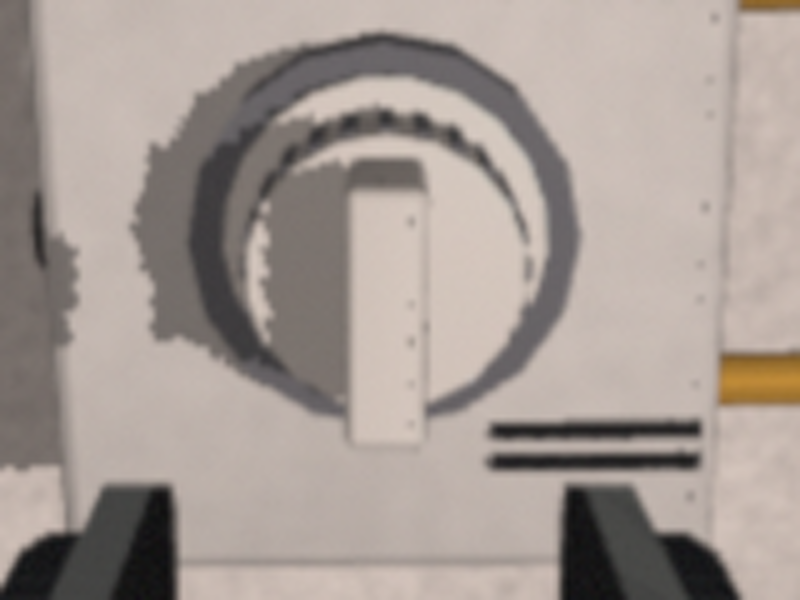

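View pics/c20b.png

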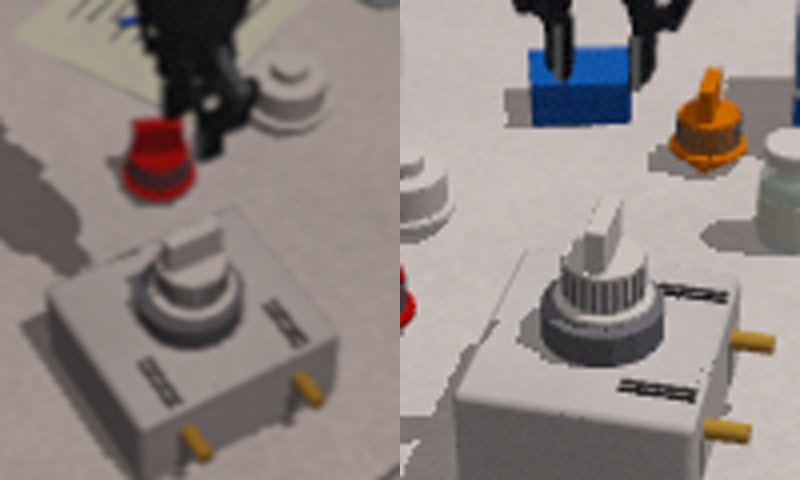

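View pics/w20.png

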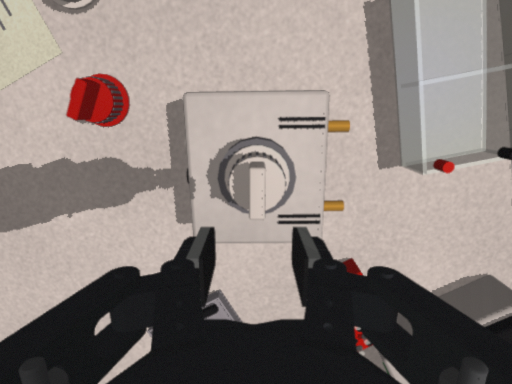

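View pics/s20.png

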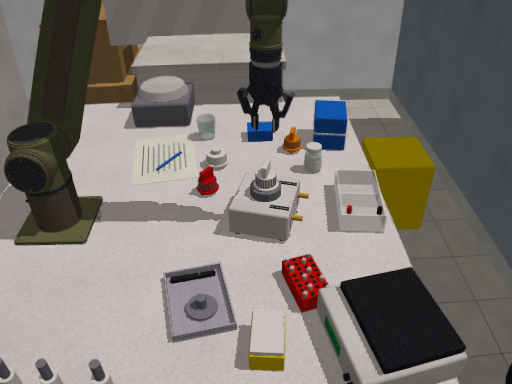

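The cartridge sits upright with its flange close to the rim and the wing square to the case. The cap is flat in the tray. Now I'll check the numbers.

```bash
python3 - <<'E'
from h import *
import json
c=json.load(open('w20.json')); f=lambda x,y:(180+x/5-.4,130+y/5-.4)
for z in (.182,.189):
    a,b=atz(c,f(387,190),z),atz(c,f(386,441),z); print(z,(a+b)/2,np.linalg.norm(a-b),'yaw',np.arctan2(*(a-b)[1::-1])%np.pi,'target',(-.277+np.pi/2))
i=cv2.imread('pics/s20.png');j=cv2.imread('pics/c20.png')
C1=get_calibration('scene');C2=get_calibration('side')
# predicted outlines, locked (green) vs unlocked (red)
out=[]
yw=-.277+np.pi/2; ex=np.array([np.cos(yw),np.sin(yw),0]);ey=np.array([-ex[1],ex[0],0])
for im,C,(x,y) in((i,C2,(240,140)),(j,C1,(220,150))):
    k=8; big=cv2.resize(im[y:y+70,x:x+50],None,fx=k,fy=k,interpolation=cv2.INTER_CUBIC)
    for dz,col in((0,(0,255,0)),(.007,(0,0,255))):
        P=[np.array([.5918,-.0144,.182+dz])+s*.023*ex+t*.007*ey for s,t in((1,1),(1,-1),(-1,-1),(-1,1))]
        q=((proj(C,P)-[x,y]+.5)*k).astype(int); cv2.polylines(big,[q.reshape(-1,1,2)],True,col,1)
        th=np.linspace(0,6.28,60); P=[np.array([.5918+.034*np.cos(u),-.0144+.034*np.sin(u),.1205+dz]) for u in th]
        q=((proj(C,P)-[x,y]+.5)*k).astype(int); cv2.polylines(big,[q.reshape(-1,1,2)],True,col,1)
    out.append(big)
cv2.imwrite('pics/chk.png',np.hstack(out))
E
```

```text
0.182 [ 0.59337241 -0.01208781  0.182     ] 0.04381995859021401 yaw 1.2758234070271384 target 1.2937963267948964
0.189 [ 0.5939473  -0.01011841  0.189     ] 0.042517863633319955 yaw 1.2758234070271393 target 1.2937963267948964
```

View pics/chk.png

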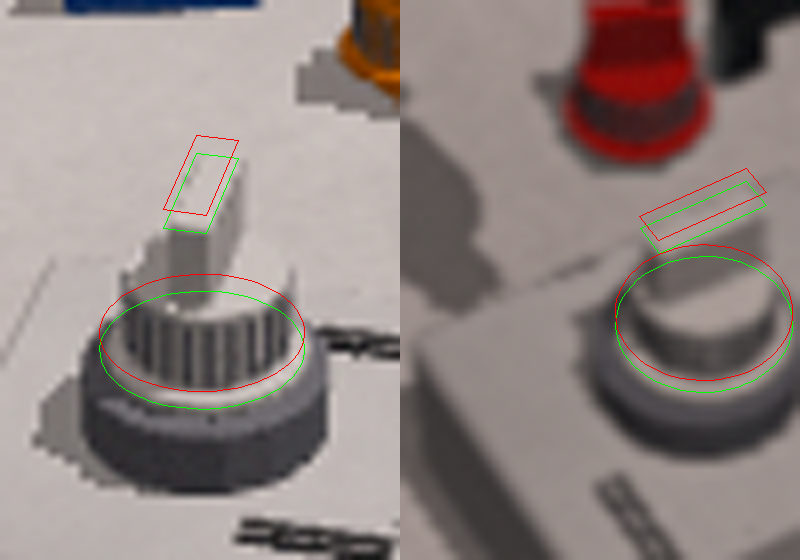

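The locked outline (green) matches in both views, while the unlocked one (red) sits visibly too high. Wing yaw is 1.276 rad against 1.294. Handing in.

```bash
python3 - <<'E'
from h import *
c=get_calibration('side')
show(); print(hand_in())
E
```

```text
t 24.05 p [ 0.5919 -0.0111  0.2932] hy -0.2951 tilt z [-0.014 -0.013 -1.   ] j [-0.01  0.38  0.15  1.36 -0.01  1.85] F [-0.4  1.  -0.2] M [ 0.    0.03 -0.01] open 0.0401
the job is handed in; nothing more can be done
None
```

The dust cap is in the tray and the small cartridge is locked in the port. I handed the job in at about 24 s of the 54 s; it reports no verdict.

- **Cap:** I lifted it off the port, set it on the tray floor until I felt about 2 N of contact, and released it. The last pictures show it flat, knob up, clear of the pen.
- **Cartridge:** I set its lugs in the slots and pushed it down against about 5 N of spring force. I then turned it clockwise until the stop pushed back with 0.23 N·m, and let go.
- **Lock check:** With the gripper clear, the locked-height outline matches the scene and side views, and the outline 7 mm higher does not. Wing yaw is 1.276 rad against a target of 1.294.
- **Disagreement:** The wrist camera puts the wing top about 2.8 mm off the port axis. That is close to the 2 mm camera error plus the play in the bore, and under the 4 mm limit, but I did not resolve it further.
- **Bystanders:** I did not measure them at the end; none had visibly moved in the last side picture.

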